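Lay out the kit and open the screw jar

ROBOT

A 6-joint arm with a two-finger parallel gripper is mounted at the origin on the work surface. World frame = base frame: x ahead of the robot, y to its left, z up, the work surface at z = 0. Lengths are in m, angles in degrees, forces in N, time in s.
With the tool pointing down it reaches from about 0.25 to 0.775 m from the base axis. Payload 8.9 kg.
Tool frame: the origin (TCP) lies between the finger pads; the fingertips stand 14 mm ahead of it and the grasp point (between the pads) lies 5 mm behind it; z points along the fingers, y is the line along which they close (so a half turn about z gives the same grasp; the last joint's range is limited). The gripper opens to 85 mm and grips with 20 to 120 N. Pads are 22 mm wide; open, the fingers measure 114 mm over their backs; the gripper's body (76 mm by 85 mm) begins 54 mm behind the grasp point. The pads swing forward as they close: fully open they stand 13 mm farther back than shut.
Start: joints at [61.232, 16.656, -8.789, 64.555, 0, 82.019], TCP at [0.186, 0.491, 0.218] pointing down, gripper open.
Joint ranges: [-144.48, 144.48], [-52.06, 99.96], [-74.48, 78.29], [-112.23, 115.85], [-86.99, 84.42], [-180, 180]. Speed limits (degrees/s): [127.2, 127.2, 159.86, 180, 180, 180].

INTERFACE

Orientations are given as a 3x3 rotation matrix whose columns are the frame's x, y, z axes.
In Python, from bench import manip, optics gives the robot as it stands.
- The arm moves only by the tool apply_moves, never from a script. Its argument "series" is one flat list of numbers, 6 for each row, row after row: the shift along the world's x, y, z in m, then the turn, a rotation vector about the world's x, y, z in rad. A call has 1 to 12 rows; each row shifts and turns the commanded pose from where the row before left it; what a row does not reach is not made up. A row lasts 1/10 s, in which the tool goes at most 50 mm and 8.59 degrees, less where a joint would pass 70% of its speed; a pose out of reach is approached as far as the arm can. A call is refused whole if a number of a shift passes 0.05 or a number of a turn 0.15, either way. A call with a gripper value outside its range is refused whole. "fingers" is the finger opening in m, from 0 to 0.0854, set as the call begins (left out, the last holds). The fingers move at their own pace and stop on an object; "newtons" is the grip in N (left out, the last holds). Time passes only in rows, so rows that do not move let the fingers close. It gives the time, the measured TCP pose, the force, the opening and the grip force at its end, in the units of the state.
- manip.read_state(): the state, without advancing time (a new reading comes with each control period).
- optics.snapshot(name): name is "scene" or "top" or "wrist"; returns a dict with "image" (384x512x3 uint8, blue, green, red), "fx", "fy", "cx", "cy" (pixels), "extrinsics" (4x4, takes a point from world to camera coordinates). Camera axes: x right, y down, z forward; pixel columns grow to the right and rows downward; lengths in m; the calibration is good to about 2 mm. The wrist camera is an equidistant fisheye: a pixel r from the principal point sees the ray r / f radians off the axis. A picture is of the moment at which its call begins. There is no depth.
- manip.sign_off(): hands the job in; it is judged then, once.
The state is a dict: "clock": time; "q": joint angles; "dq": joint speeds; "effort": joint torques, N m; "tcp_pos": TCP position; "eef_rot": TCP orientation; "force": force on the tool from outside, world axes, zero at the start; "ft_torque": the same for the moment, N m; "grip_width": finger opening in m; "gripper_force": force on a finger pad.
Only numpy, scipy, OpenCV 4.12 (cv2) and the standard library are available. Lean on these libraries where they do the work, as an engineer would, in place of code of your own. Each camera call takes 0.05 s, during which the arm holds its last target. There are 200 camera calls.

TASK

Lay the steel bracket flat in the long compartment of the green parts tray and the orange triangular pry tool flat in the compartment with the orange triangle, pointing the same way as that triangle. Then unscrew the tight blue cap of the screw jar anticlockwise (seen from above) with the jar braced in its holder, stop turning once the threads let go, and lift the cap straight up until it is just clear of the rim. Finish while still gripping the cap level just above the open jar, with the jar still seated in its holder and the phone case and glass panel left where they were.

Things in the scene. Friction and masses are not known exactly. Their poses are not given: they have to be found in the camera images.
- tray: Fixed green parts tray, 92 x 90 mm (x, y), origin under its centre; floor top at z 4 mm, walls 4 mm thick, tops at z 11 mm. Long compartment 84 x 28 mm inside (long along tray x) on the -y side; square one 58 x 50 mm at +y, +x with an orange triangle painted on its floor; the third, small one (22 x 50 mm, a few screws) is not used.
- long_slot (a point): Centre of the long compartment, on its floor.
- tri_slot (a point): Centre of the painted orange triangle, on the floor of the square compartment.
- tri_point (a point): Where the point of the pry tool belongs: 22 mm along tray +x from tri_slot.
- mat: Fixed thin black screw mat, 150 x 190 x 4 mm, on which the bracket and pry tool start (it does not hold them noticeably). Origin at the centre of its underside.
- bracket: Loose flat steel bracket: strip 72 x 18 x 4 mm (long along its x) with a raised block 24 x 12 mm (x by y) in the middle, from z 3 to z 12 mm, to grip across its y. Origin at the centre of its underside; it may lie either way round in the compartment.
- pry: Loose orange triangular pry tool: equilateral plate 4 mm thick, corners 24 mm from the centre, one corner (the point) towards its +x; raised grip rib 22 x 12 mm (x by y) in the middle, from z 3 to z 12 mm, to grip across its y. Origin at the centre of its underside.
- pry_point (a point): The point of the pry tool, 22 mm from its centre along its +x.
- holder: Fixed grey jar holder on the surface, base plate 105 x 105 x 8 mm with 16 mm high walls round a square pocket 61 mm wide (floor at z 8 mm, wall tops at 24 mm) that braces the jar against turning. White mark on its +x wall, orange mark on its +y wall at 74 degrees anticlockwise from the white. Origin at the centre of its underside.
- jar: Loose clear screw jar (about 0.35 kg) standing in the holder, square body 58 x 58 mm, shoulder at z 52 mm, white neck of 34 mm diameter with a rim at z 82 mm (its seal springs up to 85 mm once open); origin at the centre of its underside. Two thread lugs on the neck lock the cap; it stays down if not lifted by the locked cap.
- cap: Loose blue ribbed 12-sided screw cap, 53 mm across its flats, 24 mm high, origin at the centre of its lower edge, z up. On the jar its lower edge is at jar z 66 mm, 14 mm above the shoulder; 19 mm of lift clears the rim. A sprung seal holds it tight (20 N upwards, about 0.4 N m to turn); turning does not raise it, but once free it is pushed up 2 to 3 mm and lifts straight off.
- cap_mark (a point): Outer end of the white stripe on the cap's top, 25 mm along cap +x (a flat is centred 15 degrees from it), 24 mm above its lower edge. Angle of the stripe from jar +x, anticlockwise from above: -9 to +12 degrees when shut, free from about 50, middle of the free range about 75, hard stop at about 105.
- phone_case: Loose cracked navy phone case 150 x 76 x 10 mm, to be left alone.
- glass_panel: Loose smoky glass rear panel 148 x 72 x 6 mm, to be left alone.

How it is judged:
By the outcome, as a careful person would: the job done as asked, in the order asked, and still so for the second after the job is handed in, while the arm keeps its last pose, push and grip.
It also fails if it takes over 64 s, if anything falls off the work surface, if the arm or the gripper's body presses on something with over 40 N, if the wrist force passes 120 N, or if a joint passes its speed limit or range.

## Working session

There is one attempt and no reset: what is moved stays moved. The work goes in short steps, Python scripts to look and compute and a tool call to move; the robot and the scene stay as the last step left them, time stands still between calls to the robot, and variables do not carry over. Pictures are saved under pics/ and viewed, at most 10 in all, crops included, and the job is handed in when it is done.

Besides the shell and the picture viewer there is one more tool, called after "Emit:" as name(argument=value, ...) on one line, values as JSON. apply_moves: Moves the arm, as the interface text tells. Its arguments: {"type":"object","properties":{"series":{"type":"array","items":{"type":"number"}},"fingers":{"type":"number"},"newtons":{"type":"number"}},"required":["series"]}

```bash
mkdir -p pics
cat > h.py <<'E'
import numpy as np, cv2
from bench import manip, optics
def snap(n,f):
    s=optics.snapshot(n); cv2.imwrite('pics/'+f+'.png',s['image']); np.savez('pics/'+f+'.npz',**{k:np.asarray(v) for k,v in s.items()}); return s
def world(f,u,v,z,fish=False):
    s=np.load('pics/'+f+'.npz'); E=s['extrinsics']; R=E[:3,:3]; c=-R.T@E[:3,3]
    a=(u-s['cx'])/s['fx']; b=(v-s['cy'])/s['fy']
    if fish:
        r=np.hypot(a,b); k=np.tan(r)/r if r>1e-9 else 1; a*=k;b*=k
    d=R.T@np.array([a,b,1]); return c+d*(z-c[2])/d[2]
def proj(f,P):
    s=np.load('pics/'+f+'.npz'); E=s['extrinsics']; p=E[:3,:3]@np.array(P)+E[:3,3]
    return np.array([s['cx']+s['fx']*p[0]/p[2], s['cy']+s['fy']*p[1]/p[2]])
E
python3 - <<'E'
from h import *
s=snap('top','top0'); t=snap('scene','scene0')
print(s['fx'],s['cx'],s['cy'],s['extrinsics'].round(3))
print(manip.read_state())
a=cv2.resize(s['image'],(800,600),interpolation=cv2.INTER_CUBIC); cv2.imwrite('pics/top0b.png',a)
E
```

```text
363.030734996469 248.9719991570019 192.61030116906207 [[ 0.003 -1.     0.019 -0.022]
 [-0.999 -0.004 -0.033  0.467]
 [ 0.033 -0.019 -0.999  1.003]
 [ 0.     0.     0.     1.   ]]
{'clock': 0.1, 'q': array([ 6.12347322e+01,  1.66879018e+01, -8.82600897e+00,  6.45553674e+01,
        1.80671950e-03,  8.20190216e+01]), 'dq': array([-0.0521844 , -0.19182558,  0.08254003, -0.03690524,  0.08376491,
       -0.02338127]), 'effort': array([ 1.48239513e-03, -5.37973380e+01,  3.31921899e+01,  9.21754399e-03,
       -2.32200655e-04, -3.02280671e-05]), 'tcp_pos': array([0.18608226, 0.49048023, 0.21787458]), 'eef_rot': array([[-9.34922945e-01,  3.54850273e-01, -6.09502652e-04],
       [ 3.54850741e-01,  9.34922382e-01, -1.04474764e-03],
       [ 1.99108688e-04, -1.19304100e-03, -9.99999269e-01]]), 'force': array([ 0.44571873, -0.80792419,  0.65635735]), 'ft_torque': array([-0.00992602,  0.06264668, -0.05018433]), 'gripper_force': 0.0, 'grip_width': 0.08515087795917303}
```

View pics/top0b.png

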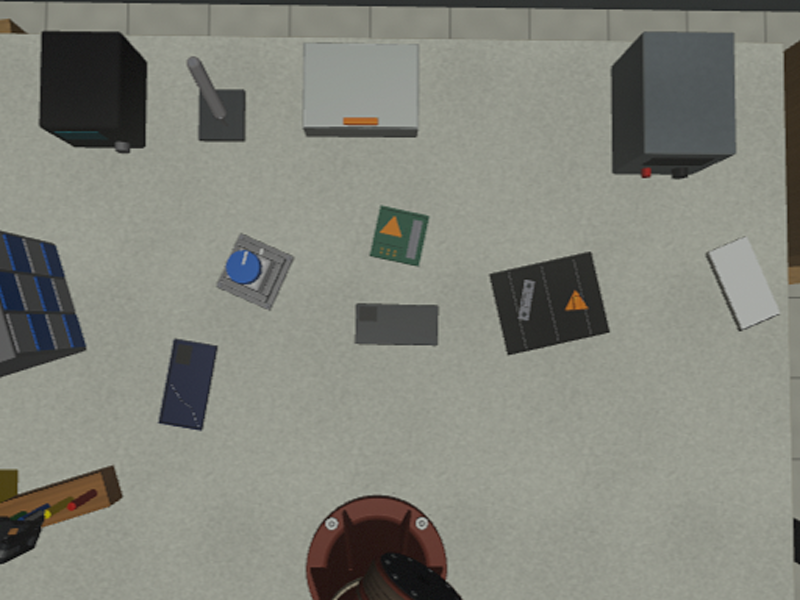

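View pics/scene0.png

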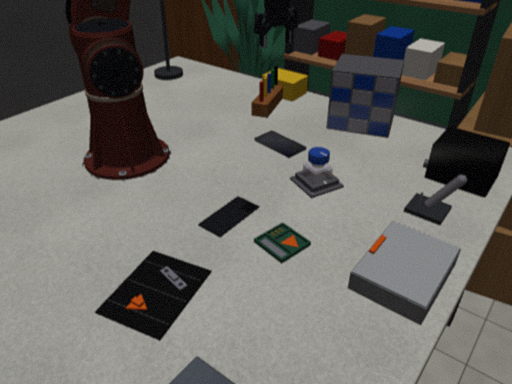

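The top view shows the tray near (400,235), the mat near (550,303) with the bracket at (526,300) and the pry tool at (577,300), and the jar near (250,270), all at 800 px scale. The scene view agrees. I'll enlarge these areas next.

Run:
```python
from h import *
im=cv2.imread('pics/top0.png')
def c(u,v,w,h): return cv2.resize(im[v:v+h,u:u+w],None,fx=8,fy=8,interpolation=cv2.INTER_CUBIC)
o=np.zeros((600,784,3),np.uint8)
o[:376,:376]=c(232,128,47,47); o[:376,384:784]=c(138,149,50,47)
o[384:600,:]=c(305,178,98,27)
cv2.imwrite('pics/crop0.png',o)
```

```text
(no output)
```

View pics/crop0.png

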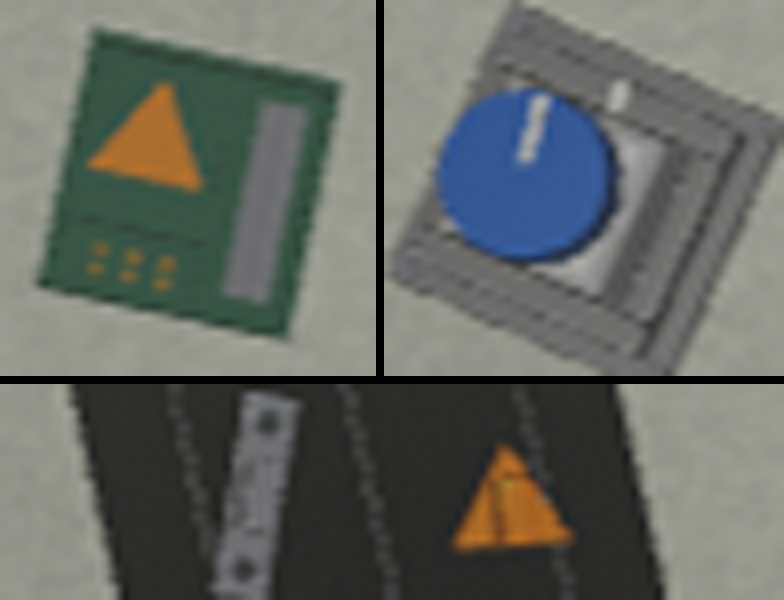

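The crop shows:
- **Tray:** corners at (95,28), (342,82), (288,338) and (38,287). The painted triangle has corners at (167,82), (87,165) and (203,190).
- **Cap:** centre at (527,175), with the stripe's outer end at (541,97).
- **Holder:** white mark at (619,95).
- **Bracket:** holes at (268,424) and (243,569).
- **Pry tool:** corners at (504,445), (452,548) and (575,540).

Run:
```python
from h import *
def T(x,y,z): return world('top0',232+x/8-.5,128+y/8-.5,z)
def J(x,y,z): return world('top0',138+(x-384)/8-.5,149+y/8-.5,z)
def M(x,y,z): return world('top0',305+x/8-.5,178+(y-384)/8-.5,z)
ang=lambda d:np.degrees(np.arctan2(d[1],d[0]))
c=np.array([T(*p,.011) for p in [(95,28),(342,82),(288,338),(38,287)]])
print('tray c',c.mean(0),[np.linalg.norm(c[i]-c[i-1]) for i in range(4)],ang(c[0]-c[3]),ang(c[1]-c[2]),ang(c[0]-c[1])-90,ang(c[3]-c[2])-90)
t=np.array([T(*p,.004) for p in [(167,82),(87,165),(203,190)]])
print('tri',t.mean(0),[np.linalg.norm(t[i]-t[i-1]) for i in range(3)],ang(t[0]-t.mean(0)))
g=np.array([T(*p,.004) for p in [(283,102),(247,302)]]);print('slot',g.mean(0),ang(g[0]-g[1]),np.linalg.norm(g[0]-g[1]))
cap=J(527,175,.098);st=J(541,97,.098);wm=J(619,95,.024)
print('cap',cap,ang(st-cap),np.linalg.norm(st-cap));print('wm',wm,ang(wm-cap),np.linalg.norm((wm-cap)[:2]))
h=np.array([M(*p,.008) for p in [(268,424),(243,569)]]);print('br',h.mean(0),ang(h[0]-h[1]),np.linalg.norm(h[0]-h[1]))
p=np.array([M(*p,.008) for p in [(504,445),(452,548),(575,540)]]);print('pry',p.mean(0),[np.linalg.norm(p[i]-p[i-1]) for i in range(3)],ang(p[0]-p.mean(0)))
hc=np.array([J(*q,.0) for q in [(784,115),(390,275)]]);print('holder',hc.mean(0),np.linalg.norm(hc[0]-hc[1]),ang(hc[0]-hc[1]))
print(ang(np.array([-.93492,.35485])))
```

```text
tray c [ 0.58503821 -0.0381702   0.011     ] [np.float64(0.09279551218318996), np.float64(0.08822484631675144), np.float64(0.0916437557366595), np.float64(0.08873994714666748)] -12.114321516038856 -11.798272297311325 -12.0096105224425 -11.265644796414861
tri [ 0.59936504 -0.02486985  0.004     ] [np.float64(0.0400913509077765), np.float64(0.040621697343238526), np.float64(0.04160864154963898)] -12.722305234018958
slot [ 0.57978817 -0.06447732  0.004     ] -10.062511948155992 0.07165066517147119
cap [0.51984387 0.21775739 0.098     ] -9.444644202171196 0.02509898362779131
wm [0.55433054 0.20441817 0.024     ] -21.146155405636158 0.0369765519904841
br [ 0.47138266 -0.26546177  0.008     ] -10.081358940057036 0.05155525462212662
pry [ 0.46663731 -0.35509027  0.008     ] [np.float64(0.04142129660820951), np.float64(0.040653708778135476), np.float64(0.04345235819108445)] 5.093396184117052
holder [0.52213996 0.22001676 0.        ] 0.14791285471950555 -67.43453173388046
159.21568247707182
```

Sizes and heights check out. I'll move over the bracket.

Emit:
apply_moves(series=[0.008,-0.0225,-0.006,0,0,0.05,0.017,-0.0445,-0.006,0,0,0.07,0.017,-0.0445,-0.006,0,0,0.068,0.017,-0.0445,-0.006,0,0,0,0.017,-0.0445,-0.006,0,0,0,0.017,-0.0445,-0.006,0,0,0,0.017,-0.0445,-0.006,0,0,0,0.017,-0.0445,-0.006,0,0,0,0.017,-0.0445,-0.006,0,0,0,0.017,-0.0445,-0.006,0,0,0], fingers=0.035, newtons=60)

```text
clock: 1.1
tcp_pos: [0.3475, 0.0659, 0.1583]
eef_rot: [[-0.985, 0.174, 0.001], [0.174, 0.985, 0.0], [-0.0, 0.0, -1.0]]
force: [0.3, 0.3, 0.5]
grip_width: 0.0348
gripper_force: 0.0
```

Emit:
apply_moves(series=[0.017,-0.0445,-0.004,0,0,0,0.017,-0.0445,-0.004,0,0,0,0.017,-0.0445,-0.004,0,0,0,0.017,-0.0445,-0.004,0,0,0,0.017,-0.0445,-0.004,0,0,0,0.017,-0.0445,-0.004,0,0,0,0.017,-0.0445,-0.004,0,0,0,0.005,-0.022,0,0,0,0,0,0,0,0,0,0,0,0,0,0,0,0])

```text
clock: 2.1
tcp_pos: [0.4707, -0.2654, 0.1298]
eef_rot: [[-0.985, 0.175, -0.001], [0.175, 0.985, 0.001], [0.001, 0.001, -1.0]]
force: [-0.4, -0.0, 0.3]
grip_width: 0.035
gripper_force: 0.0
```

Run:
```python
from h import *
st=manip.read_state(); print(st['clock'],st['q'],st['tcp_pos'],st['eef_rot'].round(4),st['grip_width'],st['force'])
s=snap('wrist','w1'); print(s['fx'],s['cx'],s['cy'],s['extrinsics'].round(3))
cv2.imwrite('pics/w1b.png',cv2.resize(s['image'],(800,600),interpolation=cv2.INTER_CUBIC))
```

```text
2.1 [-3.71761621e+01  2.21452386e+01 -1.48203870e+01  5.31295138e+01
  1.17291162e-02 -2.71126201e+01] [ 0.47071135 -0.26540113  0.12977832] [[-9.846e-01  1.747e-01 -1.200e-03]
 [ 1.747e-01  9.846e-01  1.200e-03]
 [ 1.400e-03  9.000e-04 -1.000e+00]] 0.03496006964790787 [-0.35066709 -0.03170401  0.27565082]
297.3186396354542 250.40103728123873 187.71621973198523 [[ 0.175  0.985  0.001  0.179]
 [ 0.94  -0.167  0.296 -0.499]
 [ 0.291 -0.051 -0.955  0.144]
 [ 0.     0.     0.     1.   ]]
```

View pics/w1b.png

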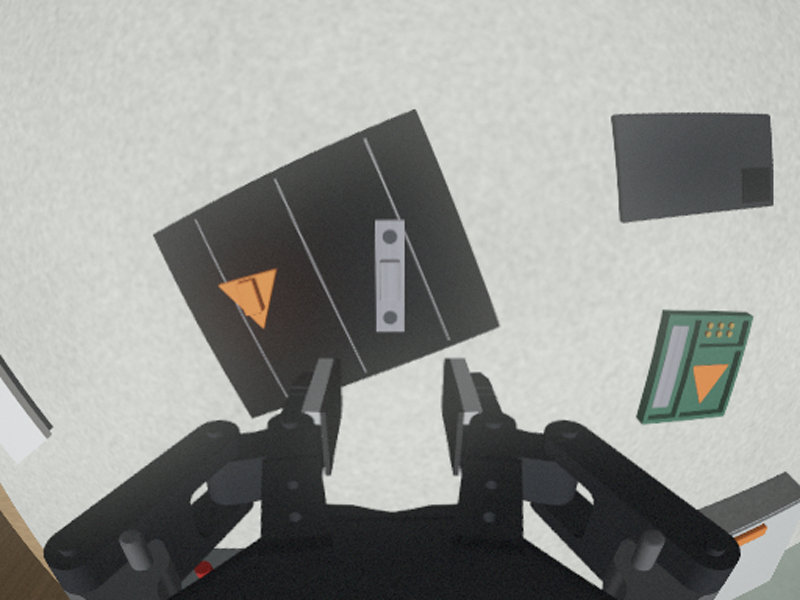

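The wrist view shows the bracket holes at (390,236) and (390,317), the pry corners at (219,285), (277,269) and (262,328), and the tray triangle at about (692,365), (728,363) and (703,404).

Run:
```python
from h import *
k=.64
W=lambda x,y,z: world('w1',x*k-.18,y*k-.18,z,True)
ang=lambda d:np.degrees(np.arctan2(d[1],d[0]))
h=np.array([W(390,236,.008),W(390,317,.008)]);print('br',h.mean(0),ang(h[1]-h[0]),np.linalg.norm(h[0]-h[1]))
p=np.array([W(*q,.008) for q in [(262,328),(219,285),(277,269)]]);print('pry',p.mean(0),[np.linalg.norm(p[i]-p[i-1]) for i in range(3)],ang(p[0]-p.mean(0)))
p=np.array([W(*q,.004) for q in [(703,404),(692,365),(728,363)]]);print('tri',p.mean(0),[np.linalg.norm(p[i]-p[i-1]) for i in range(3)],ang(p[0]-p.mean(0)))
```

```text
br [ 0.46995324 -0.26659813  0.008     ] -10.124796161415254 0.051986071361696314
pry [ 0.4652278  -0.35596301  0.008     ] [np.float64(0.042008619970314284), np.float64(0.040079803074278345), np.float64(0.04170846571385721)] 1.1283842832907913
tri [ 0.59830757 -0.02453489  0.004     ] [np.float64(0.04064844089231554), np.float64(0.045573680206719785), np.float64(0.04113684037335504)] -3.7619991825000785
```

Emit:
apply_moves(series=[0,-0.0005,-0.03,0,0,0,0,0,-0.035,0,0,0,0,0,-0.025,0,0,0,0,0,-0.01,0,0,0,0,0,-0.005,0,0,0,0,0,0,0,0,0])

```text
clock: 2.75
tcp_pos: [0.4716, -0.2658, 0.0259]
eef_rot: [[-0.985, 0.173, 0.0], [0.173, 0.985, -0.0], [-0.0, -0.0, -1.0]]
force: [0.3, -0.3, -0.7]
grip_width: 0.0347
gripper_force: 0.0
```

Emit:
apply_moves(series=[0,0,0,0,0,0,0,0,0,0,0,0,0,0,0,0,0,0,0,0,0,0,0,0,0,0,0,0,0,0,0,0,0,0,0,0], fingers=0, newtons=60)

```text
clock: 3.35
tcp_pos: [0.4713, -0.2662, 0.0255]
eef_rot: [[-0.985, 0.174, 0.0], [0.174, 0.985, -0.0], [-0.0, -0.0, -1.0]]
force: [-1.0, 0.4, -0.1]
grip_width: -0.0002
gripper_force: 0.0
```

Run:
```python
from h import *
s=snap('wrist','w2')
cv2.imwrite('pics/w2b.png',cv2.resize(s['image'][110:330,90:410],(800,550),interpolation=cv2.INTER_CUBIC))
```

```text
(no output)
```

View pics/w2b.png

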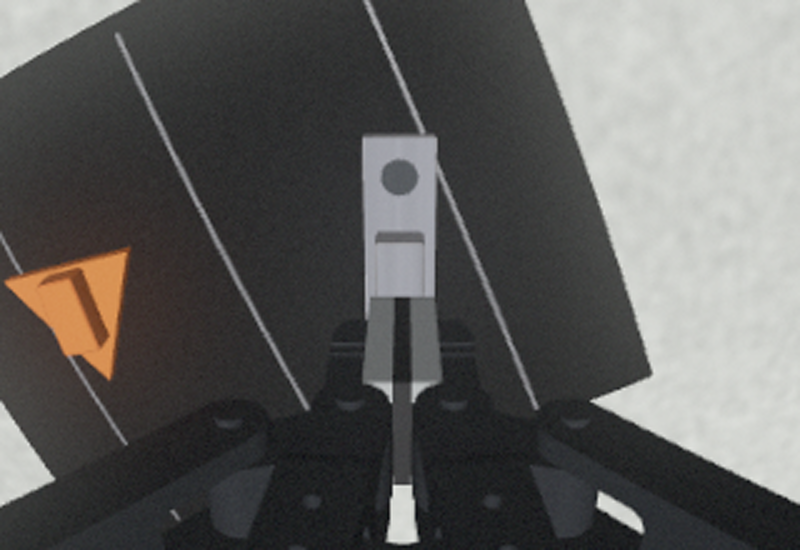

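The fingers closed above the block, at crop (400,300). The bracket hasn't moved. I'll estimate the true fingertip height from the pad edge.

Run:
```python
from h import *
st=manip.read_state(); t=st['tcp_pos'];R=st['eef_rot']
for z in np.arange(.005,.04,.003):
    o=[]
    for u,v in [(372,298),(435,297),(365,380),(441,380)]:
        p=world('w2',90+u/2.5,110+v/2.5,z,True); o+=list((R.T@(p-t))[:2].round(4))
    print(z.round(3),o)
```

```text
0.005 [np.float64(-0.0069), np.float64(-0.008), np.float64(-0.0066), np.float64(0.0084), np.float64(-0.032), np.float64(-0.0104), np.float64(-0.032), np.float64(0.0105)]
0.008 [np.float64(-0.0054), np.float64(-0.0079), np.float64(-0.0052), np.float64(0.0082), np.float64(-0.0302), np.float64(-0.0102), np.float64(-0.0302), np.float64(0.0103)]
0.011 [np.float64(-0.004), np.float64(-0.0078), np.float64(-0.0038), np.float64(0.0081), np.float64(-0.0283), np.float64(-0.01), np.float64(-0.0283), np.float64(0.0101)]
0.014 [np.float64(-0.0026), np.float64(-0.0076), np.float64(-0.0023), np.float64(0.0079), np.float64(-0.0265), np.float64(-0.0099), np.float64(-0.0265), np.float64(0.01)]
0.017 [np.float64(-0.0012), np.float64(-0.0075), np.float64(-0.0009), np.float64(0.0078), np.float64(-0.0246), np.float64(-0.0097), np.float64(-0.0246), np.float64(0.0098)]
0.02 [np.float64(0.0002), np.float64(-0.0074), np.float64(0.0005), np.float64(0.0076), np.float64(-0.0228), np.float64(-0.0095), np.float64(-0.0228), np.float64(0.0096)]
0.023 [np.float64(0.0016), np.float64(-0.0072), np.float64(0.0019), np.fl
[... 247 characters left out ...]
, np.float64(0.0092)]
0.029 [np.float64(0.0045), np.float64(-0.007), np.float64(0.0047), np.float64(0.0072), np.float64(-0.0172), np.float64(-0.009), np.float64(-0.0172), np.float64(0.009)]
0.032 [np.float64(0.0059), np.float64(-0.0069), np.float64(0.0061), np.float64(0.007), np.float64(-0.0154), np.float64(-0.0088), np.float64(-0.0154), np.float64(0.0088)]
0.035 [np.float64(0.0073), np.float64(-0.0067), np.float64(0.0076), np.float64(0.0069), np.float64(-0.0135), np.float64(-0.0087), np.float64(-0.0135), np.float64(0.0087)]
0.038 [np.float64(0.0087), np.float64(-0.0066), np.float64(0.009), np.float64(0.0067), np.float64(-0.0117), np.float64(-0.0085), np.float64(-0.0117), np.float64(0.0085)]
```

Run:
```python
from h import *
R=np.array([[-.9846,.1747,0],[.1747,.9846,0],[0,0,-1]])
def show(f,t,pts,zs):
    for z in zs:
        print(z,[ (R.T@(world(f,u,v,z,True)-t))[:2].round(4).tolist() for u,v in pts])
show('w2',np.array([.4713,-.2662,.0255]),[(90+399/2.5,110+237/2.5)],[.016])
show('w2',np.array([.4713,-.2662,.0255]),[(90+399/2.5,110+177/2.5)],[.008])
show('w1',np.array([.4707,-.2654,.1298]),[(318*.64,358*.64),(341*.64,359*.64),(444*.64,359*.64),(466*.64,359*.64)],[.1158,.1298,.14,.145])
for f in ('w1','w2'):
    E=np.load(f'pics/{f}.npz')['extrinsics']; print(-E[:3,:3].T@E[:3,3])
```

```text
0.016 [[0.0143, -0.0009]]
0.008 [[0.0268, -0.001]]
0.1158 [[-0.0039, -0.0301], [-0.0042, -0.0207], [-0.0043, 0.0208], [-0.0044, 0.0299]]
0.1298 [[0.0027, -0.0277], [0.0024, -0.019], [0.0024, 0.0191], [0.0022, 0.0273]]
0.14 [[0.0075, -0.0259], [0.0072, -0.0178], [0.0072, 0.0178], [0.0071, 0.0255]]
0.145 [[0.0099, -0.025], [0.0096, -0.0172], [0.0096, 0.0171], [0.0094, 0.0246]]
[ 0.39585226 -0.2526923   0.28505172]
[ 0.39625617 -0.25336185  0.18061601]
```

The spec'd tip offset doesn't hold. Both views put the tips about 12–15 mm behind the TCP. I'll go down in safe steps.

Emit:
apply_moves(series=[0,0,0,0,0,0,0,0,0,0,0,0,0,0,-0.004,0,0,0,0,0,-0.004,0,0,0,0,0,0,0,0,0], fingers=0.03)

```text
clock: 3.9
tcp_pos: [0.4709, -0.2659, 0.0167]
eef_rot: [[-0.985, 0.174, -0.001], [0.174, 0.985, 0.001], [0.001, 0.001, -1.0]]
force: [0.1, 0.2, 0.3]
grip_width: 0.0301
gripper_force: 0.0
```

Emit:
apply_moves(series=[0,0,0,0,0,0,0,0,0,0,0,0,0,0,0,0,0,0,0,0,0,0,0,0], fingers=0.0)

```text
clock: 4.3
tcp_pos: [0.4714, -0.2662, 0.0175]
eef_rot: [[-0.985, 0.174, 0.0], [0.174, 0.985, -0.0], [-0.0, -0.0, -1.0]]
force: [0.1, 0.4, 0.2]
grip_width: 0.0
gripper_force: 0.0
```

Run:
```python
from h import *
s=snap('wrist','w3');st=manip.read_state(); print(st['tcp_pos'],st['force'],st['grip_width'])
cv2.imwrite('pics/w3b.png',cv2.resize(s['image'][110:330,90:410],(800,550),interpolation=cv2.INTER_CUBIC))
```

```text
[ 0.47136117 -0.26622897  0.01749688] [ 0.01057906 -0.56539832  0.21706088] 2.520336379282082e-05
```

Emit:
apply_moves(series=[0,0,-0.002,0,0,0,0,0,-0.002,0,0,0,0,0,-0.002,0,0,0])

```text
clock: 4.65
tcp_pos: [0.4713, -0.2661, 0.0112]
eef_rot: [[-0.985, 0.174, -0.0], [0.174, 0.985, 0.0], [0.0, 0.0, -1.0]]
force: [0.6, -0.0, -0.0]
grip_width: -0.0002
gripper_force: 0.0
```

Emit:
apply_moves(series=[0,0,-0.0015,0,0,0,0,0,-0.0015,0,0,0])

```text
clock: 4.85
tcp_pos: [0.4713, -0.2661, 0.0082]
eef_rot: [[-0.985, 0.174, -0.0], [0.174, 0.985, 0.0], [0.0, 0.0, -1.0]]
force: [-0.4, 0.8, -0.7]
grip_width: -0.0001
gripper_force: 0.0
```

Emit:
apply_moves(series=[0,0,-0.0015,0,0,0,0,0,-0.0015,0,0,0])

```text
clock: 5.05
tcp_pos: [0.4713, -0.2662, 0.0053]
eef_rot: [[-0.985, 0.174, -0.0], [0.174, 0.985, 0.0], [0.0, 0.0, -1.0]]
force: [0.5, 0.1, 0.0]
grip_width: -0.0003
gripper_force: 0.0
```

Emit:
apply_moves(series=[0,0,-0.001,0,0,0,0,0,-0.001,0,0,0])

```text
clock: 5.25
tcp_pos: [0.4713, -0.2661, 0.0033]
eef_rot: [[-0.985, 0.174, -0.0], [0.174, 0.985, 0.0], [0.0, 0.0, -1.0]]
force: [-0.2, -0.3, 0.3]
grip_width: 0.0
gripper_force: 0.0
```

Emit:
apply_moves(series=[0,0,-0.001,0,0,0,0,0,-0.001,0,0,0])

```text
clock: 5.45
tcp_pos: [0.4714, -0.2663, 0.003]
eef_rot: [[-0.985, 0.174, 0.0], [0.174, 0.985, -0.001], [-0.0, -0.0, -1.0]]
force: [-8.9, 6.4, 36.0]
grip_width: -0.0002
gripper_force: 18.2
```

Emit:
apply_moves(series=[0,0,-0.001,0,0,0,0,0,-0.001,0,0,0])

```text
clock: 5.65
tcp_pos: [0.4714, -0.2664, 0.0028]
eef_rot: [[-0.985, 0.174, 0.001], [0.174, 0.985, -0.001], [-0.001, -0.001, -1.0]]
force: [-15.4, 10.4, 62.5]
grip_width: -0.0003
gripper_force: 31.4
```

Run:
```python
from h import *
s=snap('wrist','w3');st=manip.read_state(); print(st['tcp_pos'],st['force'],st['grip_width'])
cv2.imwrite('pics/w3b.png',cv2.resize(s['image'][110:330,90:410],(800,550),interpolation=cv2.INTER_CUBIC))
```

```text
[ 0.47145174 -0.26631253  0.00292342] [-13.28781401   9.29149452  50.16512874] -3.7705263875699956e-05
```

View pics/w3b.png

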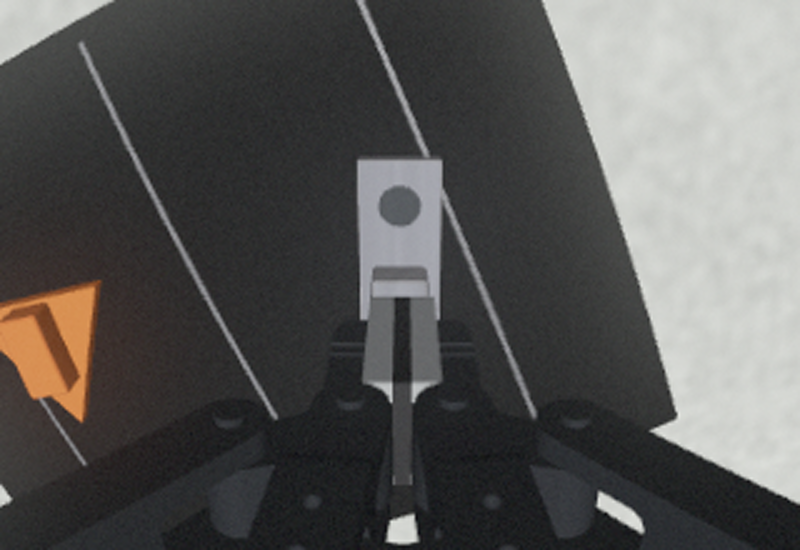

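Contact came at TCP z 3 mm on the 16 mm high block, at crop (400,285). So the tips sit 13 mm behind the TCP, and I'll use that offset from here on.

Emit:
apply_moves(series=[0,0,0.008,0,0,0,0,0,0,0,0,0,0,0,0,0,0,0,0,0,0,0,0,0,0,0,-0.005,0,0,0,0,0,-0.0045,0,0,0,0,0,0,0,0,0], fingers=0.03)

```text
clock: 6.4
tcp_pos: [0.4707, -0.2657, -0.0032]
eef_rot: [[-0.985, 0.174, -0.001], [0.174, 0.985, 0.001], [0.002, 0.001, -1.0]]
force: [0.3, 0.4, 0.4]
grip_width: 0.0304
gripper_force: 0.0
```

Emit:
apply_moves(series=[0,0,0,0,0,0,0,0,0,0,0,0,0,0,0,0,0,0,0,0,0,0,0,0,0,0,0,0,0,0], fingers=0.0, newtons=60)

```text
clock: 6.9
tcp_pos: [0.4714, -0.2662, -0.002]
eef_rot: [[-0.985, 0.174, 0.0], [0.174, 0.985, -0.0], [-0.0, -0.0, -1.0]]
force: [0.2, -0.2, -0.3]
grip_width: 0.0093
gripper_force: 58.6
```

Emit:
apply_moves(series=[0,0,0.01,0,0,0,0,0,0.03,0,0,0,0.01,0.02,0.015,0,0,-0.03,0.02,0.0375,0,0,0,0,0.02,0.0375,0,0,0,0,0.02,0.0375,0,0,0,0,0.02,0.0375,0,0,0,0,0.012,0.0205,0,0,0,0,0.006,0.011,0,0,0,0,0,0,0,0,0,0,0,0,0,0,0,0])

```text
clock: 8.0
tcp_pos: [0.5788, -0.0655, 0.053]
eef_rot: [[-0.979, 0.204, -0.0], [0.204, 0.979, -0.0], [0.0, -0.0, -1.0]]
force: [-0.1, -0.4, -0.8]
grip_width: 0.0095
gripper_force: 58.7
```

Run:
```python
from h import *
s=snap('wrist','w4');st=manip.read_state(); print(st['tcp_pos'],st['force'],st['grip_width'])
cv2.imwrite('pics/w4b.png',cv2.resize(s['image'][110:330,90:410],(800,550),interpolation=cv2.INTER_CUBIC))
```

```text
[ 0.57870178 -0.06580772  0.05298898] [-0.78530238  0.79666821 -0.21382044] 0.009574328963682528
```

View pics/w4b.png

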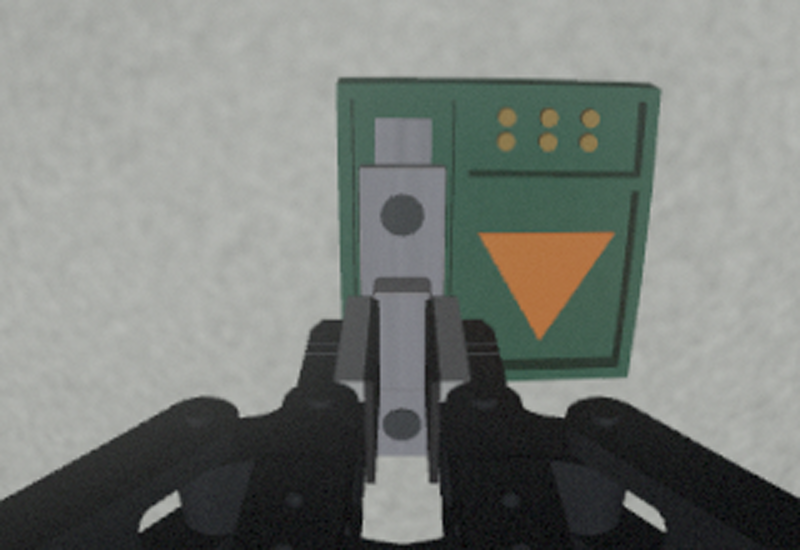

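The bracket is held level over the long slot. The strip's visible end is at (375–432,118). The triangle corners are (478,233), (616,233) and (540,342).

Run:
```python
from h import *
st=manip.read_state(); t=st['tcp_pos'];R=st['eef_rot']
W=lambda u,v,z: world('w4',90+u/2.5-.3,110+v/2.5-.3,z,True)
L=lambda p:(R.T@(p-t))[:2].round(4)
ang=lambda d:np.degrees(np.arctan2(d[1],d[0]))
print('strip end local',L(W(403.5,118,.004)))
for n,p in [('hole1',(402,215)),('hole2',(402,424))]: print(n,L(W(*p,.052)),L(W(*p,.063)))
p=np.array([W(*q,.004) for q in [(540,342),(478,233),(616,233)]]);print('tri',p.mean(0),[np.linalg.norm(p[i]-p[i-1]) for i in range(3)],ang(p[0]-p.mean(0)))
print('corner',W(338,80,.011),W(660,88,.011), ang(W(338,80,.011)-W(660,88,.011)))
```

```text
strip end local [0.035  0.0004]
hole1 [ 0.0228 -0.    ] [ 0.0265 -0.0001]
hole2 [-0.0331 -0.    ] [-0.0254 -0.    ]
tri [ 0.59882703 -0.02571167  0.004     ] [np.float64(0.04209062078953429), np.float64(0.042411636797320226), np.float64(0.04212037171004796)] -11.647235623085008
corner [ 0.52925727 -0.07306892  0.011     ] [0.54839412 0.01387174 0.011     ] -102.41364474668879
```

Aligned within 1 mm. Lowering and releasing.

Emit:
apply_moves(series=[0.0,0.0005,-0.02,0,0,0,0,0,-0.02,0,0,0,0,0,-0.009,0,0,0,0,0,-0.003,0,0,0,0,0,-0.002,0,0,0,0,0,0,0,0,0,0,0,0,0,0,0])

```text
clock: 8.75
tcp_pos: [0.5798, -0.0644, -0.0004]
eef_rot: [[-0.979, 0.203, 0.001], [0.203, 0.979, -0.0], [-0.001, -0.0, -1.0]]
force: [-0.5, 0.2, 0.5]
grip_width: 0.0094
gripper_force: 58.7
```

Emit:
apply_moves(series=[0,0,0,0,0,0,0,0,0,0,0,0,0,0,0,0,0,0,0,0,0.01,0,0,0,0,0,0.03,0,0,0,0,0,0.03,0,0,0], fingers=0.03)

```text
clock: 9.35
tcp_pos: [0.5788, -0.064, 0.07]
eef_rot: [[-0.979, 0.203, -0.001], [0.203, 0.979, 0.0], [0.001, 0.0, -1.0]]
force: [0.6, -0.9, -0.4]
grip_width: 0.0302
gripper_force: 0.0
```

Emit:
apply_moves(series=[-0.008,-0.0205,0.01,0,0,0.06,-0.0162,-0.0416,0.01,0,0,0.1,-0.0162,-0.0416,0.01,0,0,0.09,-0.0162,-0.0416,0,0,0,0,-0.0162,-0.0416,0,0,0,0,-0.0162,-0.0416,0,0,0,0,-0.0162,-0.0416,0,0,0,0,-0.008,-0.0215,0,0,0,0,0,0,0,0,0,0])

```text
clock: 10.25
tcp_pos: [0.4651, -0.359, 0.0997]
eef_rot: [[-0.999, -0.041, 0.001], [-0.041, 0.999, -0.002], [-0.001, -0.002, -1.0]]
force: [-0.6, 0.2, 1.3]
grip_width: 0.03
gripper_force: 0.0
```

Run:
```python
from h import *
s=snap('wrist','w5');t=snap('top','top5');st=manip.read_state(); print(st['tcp_pos'],st['eef_rot'][:,1],st['grip_width'],st['clock'])
o=np.zeros((550,800,3),np.uint8)
o[:,:500]=cv2.resize(s['image'][120:285,150:300],(500,550),interpolation=cv2.INTER_CUBIC)
o[:282,500:782]=cv2.resize(t['image'][128:175,232:279],None,fx=6,fy=6,interpolation=cv2.INTER_CUBIC)
cv2.imwrite('pics/w5b.png',o)
```

```text
[ 0.46592259 -0.35589929  0.09933391] [-4.40467294e-02  9.99029459e-01  1.58241368e-04] 0.030096987953247008 10.35
```

View pics/w5b.png

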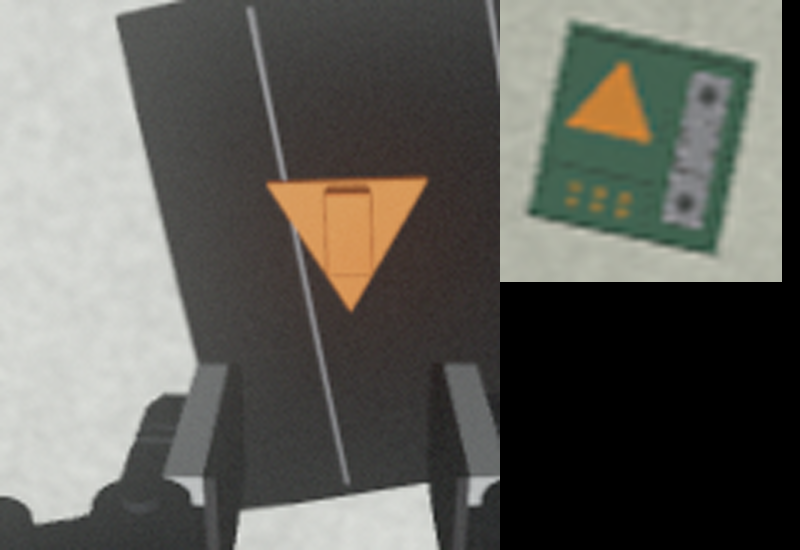

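The bracket lies in its slot. The pry corners are at crop (350,311), (267,182) and (428,178).

Run:
```python
from h import *
st=manip.read_state(); t=st['tcp_pos'];R=st['eef_rot']
W=lambda u,v,z: world('w5',150+u/3.333-.35,120+v/3.333-.35,z,True)
ang=lambda d:np.degrees(np.arctan2(d[1],d[0]))
p=np.array([W(*q,.008) for q in [(350,311),(267,182),(428,178)]]);c=p.mean(0);print('pry',c,[np.linalg.norm(p[i]-p[i-1]) for i in range(3)],ang(p[0]-c),ang(p[1]-p[2])-90, R.T@(c-t), ang(R[:,1])-90)
```

```text
pry [ 0.46504184 -0.35625127  0.008     ] [np.float64(0.04193344238310788), np.float64(0.04177252820724377), np.float64(0.04152422964040329)] 3.623597297961678 -176.1206881873482 [ 0.00091622 -0.00032729  0.09133365] 2.524508480558495
```

Emit:
apply_moves(series=[-0.001,-0.0003,-0.03,0,0,0.02,0,0,-0.035,0,0,0,0,0,-0.022,0,0,0,0,0,-0.01,0,0,0,0,0,-0.004,0,0,0,0,0,0,0,0,0,0,0,0,0,0,0])

```text
clock: 11.05
tcp_pos: [0.4659, -0.3565, -0.0009]
eef_rot: [[-0.998, -0.066, 0.001], [-0.066, 0.998, -0.001], [-0.001, -0.001, -1.0]]
force: [-1.3, 0.1, 0.1]
grip_width: 0.0302
gripper_force: 0.0
```

Emit:
apply_moves(series=[0,0,0,0,0,0,0,0,0,0,0,0,0,0,0,0,0,0,0,0,0,0,0,0,0,0,0,0,0,0], fingers=0.0, newtons=60)

```text
clock: 11.55
tcp_pos: [0.4657, -0.3566, -0.0008]
eef_rot: [[-0.998, -0.065, 0.001], [-0.065, 0.998, -0.001], [-0.001, -0.001, -1.0]]
force: [-0.5, 1.1, 6.3]
grip_width: 0.0092
gripper_force: 58.7
```

Emit:
apply_moves(series=[0,0,0.01,0,0,0,0,0,0.03,0,0,0,0.008,0.021,0.015,0,0,-0.06,0.017,0.042,0,0,0,-0.1,0.017,0.042,0,0,0,-0.11,0.017,0.042,0,0,0,0,0.017,0.042,0,0,0,0,0.017,0.042,0,0,0,0,0.017,0.042,0,0,0,0,0.014,0.035,0,0,0,0,0.01,0.023,0,0,0,0,0,0,0,0,0,0])

```text
clock: 12.75
tcp_pos: [0.6004, -0.0221, 0.0538]
eef_rot: [[-0.98, 0.2, 0.002], [0.2, 0.98, 0.001], [-0.001, 0.001, -1.0]]
force: [-0.0, -0.5, -0.2]
grip_width: 0.0092
gripper_force: 58.7
```

Emit:
apply_moves(series=[0,0,0,0,0,0,0,0,0,0,0,0])

```text
clock: 12.95
tcp_pos: [0.5989, -0.026, 0.0533]
eef_rot: [[-0.979, 0.204, 0.0], [0.204, 0.979, -0.0], [-0.0, -0.0, -1.0]]
force: [0.8, 0.5, -0.6]
grip_width: 0.0094
gripper_force: 58.7
```

Run:
```python
from h import *
s=snap('wrist','w6');st=manip.read_state(); print(st['tcp_pos'],st['eef_rot'],st['grip_width'])
cv2.imwrite('pics/w6b.png',cv2.resize(s['image'][110:330,90:410],(800,550),interpolation=cv2.INTER_CUBIC))
```

```text
[ 0.598849   -0.02617195  0.05322354] [[-9.78833911e-01  2.04656233e-01  3.62250409e-05]
 [ 2.04656216e-01  9.78833876e-01 -2.75453043e-04]
 [-9.18314794e-05 -2.62209099e-04 -9.99999961e-01]] 0.009174840120200957
```

View pics/w6b.png

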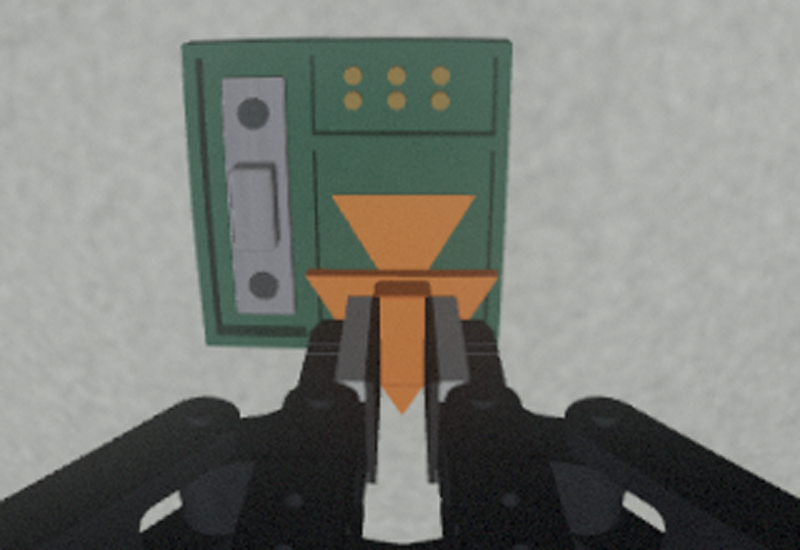

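Run:
```python
from h import *
st=manip.read_state(); t=st['tcp_pos'];R=st['eef_rot']
L=lambda u,v,z: (R.T@(world('w6',90+u/2.5-.3,110+v/2.5-.3,z,True)-t))[:2].round(4)
print('paint',L(332,196,.004),L(476,196,.004)); 
for z in (.056,.060): print('held top edge',L(307,278,z+.004),L(497,277,z+.004),'bottom',L(305,271,z),L(498,271,z),'pt',L(402,414,z+.004))
```

```text
paint [ 0.0122 -0.0204] [0.0122 0.0212]
held top edge [ 0.0109 -0.021 ] [0.0112 0.0206] bottom [ 0.0109 -0.0219] [0.0109 0.0213] pt [-0.0246 -0.0002]
held top edge [ 0.0127 -0.0204] [0.0129 0.02  ] bottom [ 0.0126 -0.0213] [0.0126 0.0207] pt [-0.0219 -0.0002]
```

Emit:
apply_moves(series=[0.0,0.0005,-0.02,0,0,0,0,0,-0.02,0,0,0,0,0,-0.008,0,0,0,0,0,-0.003,0,0,0,0,0,-0.0025,0,0,0,0,0,0,0,0,0,0,0,0,0,0,0])

```text
clock: 13.7
tcp_pos: [0.5996, -0.0247, 0.0001]
eef_rot: [[-0.979, 0.203, 0.001], [0.203, 0.979, -0.0], [-0.001, 0.0, -1.0]]
force: [0.0, 0.2, 0.6]
grip_width: 0.0092
gripper_force: 58.7
```

Emit:
apply_moves(series=[0,0,0,0,0,0,0,0,0,0,0,0,0,0,0,0,0,0,0,0,0.01,0,0,0,0,0,0.03,0,0,0,0,0,0.05,0,0,0,0,0,0.05,0,0,0], fingers=0.024)

```text
clock: 14.4
tcp_pos: [0.5984, -0.0244, 0.1413]
eef_rot: [[-0.979, 0.203, -0.001], [0.203, 0.979, 0.0], [0.001, -0.0, -1.0]]
force: [1.4, 0.3, -0.1]
grip_width: 0.0238
gripper_force: 0.0
```

Emit:
apply_moves(series=[-0.007,0.02,0,0,0,-0.06,-0.0132,0.0403,0,0,0,-0.1,-0.0132,0.0403,0,0,0,-0.062,-0.0132,0.0403,0,0,0,0,-0.0132,0.0403,0,0,0,0,-0.0132,0.0403,0,0,0,0,-0.006,0.021,0,0,0,0,0,0,0,0,0,0,0,0,0,0,0,0], fingers=0.0854)

```text
clock: 15.3
tcp_pos: [0.5202, 0.2181, 0.14]
eef_rot: [[-0.911, 0.413, 0.001], [0.413, 0.911, -0.0], [-0.001, 0.0, -1.0]]
force: [0.3, -0.6, 0.0]
grip_width: 0.0855
gripper_force: 0.0
```

Run:
```python
from h import *
s=snap('wrist','w7');t=snap('top','top7');st=manip.read_state(); print(st['tcp_pos'],st['eef_rot'].round(4),st['grip_width'],st['clock'])
o=np.zeros((600,800,3),np.uint8)
o[:,:500]=cv2.resize(s['image'][100:310,162:337],(500,600),interpolation=cv2.INTER_CUBIC)
o[:282,500:782]=cv2.resize(t['image'][128:175,232:279],None,fx=6,fy=6,interpolation=cv2.INTER_CUBIC)
cv2.imwrite('pics/w7b.png',o)
```

```text
[0.52052631 0.21707593 0.13972303] [[-9.100e-01  4.147e-01  4.000e-04]
 [ 4.147e-01  9.100e-01 -2.000e-04]
 [-5.000e-04 -1.000e-04 -1.000e+00]] 0.08572885544502691 15.4
```

View pics/w7b.png

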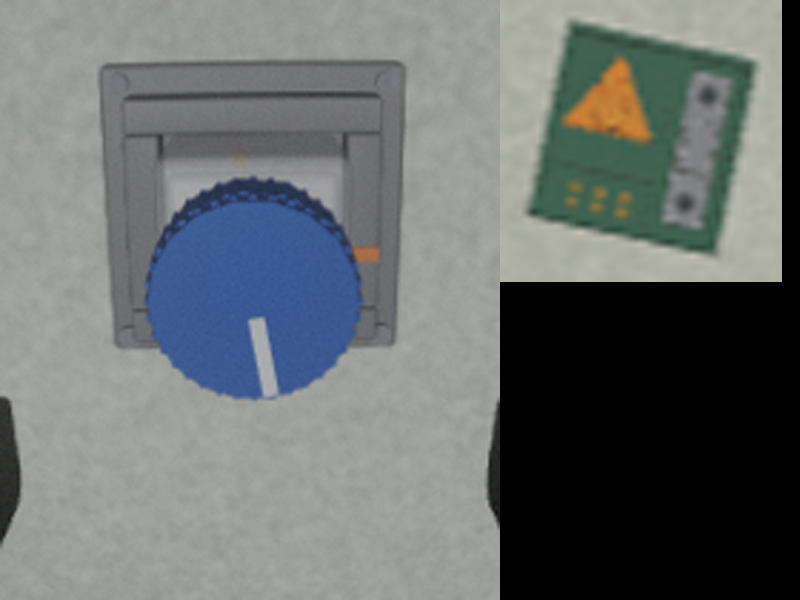

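The pry tool lies on its triangle. Here the cap centre is about (254,299), the stripe runs from (257,320) to (270,395), and the holder's far edge runs from (100,66) to (404,63).

Run:
```python
from h import *
st=manip.read_state(); t=st['tcp_pos'];R=st['eef_rot']
W=lambda u,v,z: world('w7',162+u/2.857-.3,100+v/2.857-.3,z,True)
ang=lambda d:np.degrees(np.arctan2(d[1],d[0]))
c=W(254,299,.098); a=W(270,395,.098); b=W(257,320,.098)
print('cap',c,np.linalg.norm(W(146,299,.098)-W(362,299,.098)),np.linalg.norm(W(254,200,.098)-W(254,398,.098)),'stripe',ang(a-b),ang(a-c),np.linalg.norm(a-c))
e=[W(*p,.024) for p in [(124,97),(380,95)]];print(ang(e[1]-e[0])-90)
e=[W(*p,.008) for p in [(100,66),(404,63)]];print(ang(e[1]-e[0])-90)
print('orange',W(367,255,.024), ang(W(367,255,.024)-c)); print('grip y',ang(R[:,1]))
```

```text
cap [0.51792806 0.21873716 0.098     ] 0.05378554362512994 0.05272770514158994 stripe -15.204908661760873 -15.53317580462897 0.02696838817809725
-23.951710520189394
-23.836097068363586
orange [0.54459362 0.24846547 0.024     ] 48.10868385284627
grip y 65.49927850550455
```

Emit:
apply_moves(series=[-0.0016,0.0011,0,0,0,-0.087,0,0,-0.02,0,0,0,0,0,-0.03,0,0,0,0,0,-0.02,0,0,0,0,0,-0.012,0,0,0,0,0,-0.006,0,0,0,0,0,0,0,0,0,0,0,0,0,0,0])

```text
clock: 16.2
tcp_pos: [0.5192, 0.219, 0.0522]
eef_rot: [[-0.871, 0.492, 0.001], [0.492, 0.871, 0.0], [-0.001, 0.001, -1.0]]
force: [-0.3, 1.2, 0.3]
grip_width: 0.0858
gripper_force: 0.0
```

Emit:
apply_moves(series=[0,0,0,0,0,0,0,0,0,0,0,0,0,0,0,0,0,0,0,0,0,0,0,0,0,0,0,0,0,0], fingers=0.04, newtons=30)

```text
clock: 16.7
tcp_pos: [0.5189, 0.219, 0.0521]
eef_rot: [[-0.871, 0.491, 0.001], [0.491, 0.871, -0.0], [-0.001, 0.0, -1.0]]
force: [-1.5, -1.3, 5.9]
grip_width: 0.0527
gripper_force: 30.6
```

Run:
```python
from h import *
st=manip.read_state(); print(st['tcp_pos'],st['eef_rot'].round(3),st['grip_width'],st['force'],st['ft_torque'],st['gripper_force'],st['q'])
```

```text
[0.51887627 0.21901871 0.05205686] [[-0.871  0.491  0.001]
 [ 0.491  0.871 -0.   ]
 [-0.001  0.    -1.   ]] 0.05269114942721016 [-1.54238102 -1.33970396  5.91180156] [-0.16289225  0.18092521 -0.00066393] 30.60396507382393 [ 1.54582210e+01  2.89803589e+01 -1.69745218e+01  4.39934039e+01
 -1.75683048e-02  4.48974039e+01]
```

Emit:
apply_moves(series=[0,0,0,0,0,0,0,0,0,0,0,0,0,0,0,0,0,0.04,0,0,0,0,0,0.06,0,0,0,0,0,0.06,0,0,0,0,0,0.06,0,0,0,0,0,0.06,0,0,0,0,0,0], newtons=90)

```text
clock: 17.5
tcp_pos: [0.5194, 0.2192, 0.0524]
eef_rot: [[-0.973, 0.23, 0.002], [0.23, 0.973, 0.0], [-0.002, 0.001, -1.0]]
force: [-1.1, -1.7, 8.4]
grip_width: 0.0515
gripper_force: 92.1
```

Run:
```python
from h import *
st=manip.read_state(); R=st['eef_rot'];print(st['tcp_pos'],np.degrees(np.arctan2(R[1,1],R[0,1])),st['grip_width'],st['force'],st['ft_torque'],st['gripper_force'])
```

```text
[0.51937766 0.21917829 0.05240787] 76.7164508556754 0.05153171804808938 [-1.13990391 -1.66286073  8.44440837] [-0.20153051  0.21253233  0.09534594] 92.10976696978378
```

Emit:
apply_moves(series=[0,0,0,0,0,0.06,0,0,0,0,0,0.06,0,0,0,0,0,0.06,0,0,0,0,0,0.06])

```text
clock: 17.9
tcp_pos: [0.5195, 0.2194, 0.0525]
eef_rot: [[-1.0, -0.008, 0.002], [-0.008, 1.0, 0.001], [-0.002, 0.001, -1.0]]
force: [-0.8, -0.8, 10.1]
grip_width: 0.0517
gripper_force: 92.1
```

```bash
cat > s.py <<'E'
from h import *
import sys
st=manip.read_state(); R=st['eef_rot'];t=st['tcp_pos'];print(t,np.degrees(np.arctan2(R[1,1],R[0,1])),st['grip_width'],st['force'].round(1),st['ft_torque'].round(2))
n=sys.argv[1]; zt=float(sys.argv[2]); s=snap('wrist',n); E=s['extrinsics']
# rectified top-down map of the cap-top plane, 0.25 mm/px, tool-aligned about the TCP
def rect(zt,half=.04,k=.00025):
    g=np.arange(-half,half,k); X,Y=np.meshgrid(g,g); P=t+X[...,None]*R[:,0]+Y[...,None]*R[:,1]; P[...,2]=zt
    p=P@E[:3,:3].T+E[:3,3]; r=np.hypot(p[...,0],p[...,1]); th=np.arctan2(r,p[...,2])/r*s['fx']
    return cv2.remap(s['image'],(s['cx']+th*p[...,0]).astype('f4'),(s['cy']+th*p[...,1]).astype('f4'),cv2.INTER_LINEAR),g
im,g=rect(zt); hsv=cv2.cvtColor(im,cv2.COLOR_BGR2HSV)
blue=(cv2.inRange(hsv,(100,120,50),(120,255,255))>0)
ys,xs=np.where(blue); print('blue n',len(xs), 'x',g[xs.min()],g[xs.max()],'y',g[ys.min()],g[ys.max()])
X,Y=np.meshgrid(g,g)
w=(hsv[...,1]<60)&(hsv[...,2]>130)&(np.hypot(X,Y)<.0265)
yw,xw=np.where(w)
if len(xw)>20:
    m=np.array([g[xw].mean(),g[yw].mean()]); v=R[:,0]*m[0]+R[:,1]*m[1]
    print('stripe n',len(xw),'local',m,'local deg',np.degrees(np.arctan2(m[1],m[0])),'world deg',np.degrees(np.arctan2(v[1],v[0])))
E
python3 s.py w8 .098
```

```text
[0.51947969 0.21935125 0.05251445] 90.48010357945545 0.05173832892185936 [-0.8 -0.8 10.1] [-0.02  0.16 -0.26]
blue n 38752 x -0.02624999999999999 0.035000000000000066 y -0.02649999999999999 0.025750000000000058
stripe n 1572 local [-0.01509701  0.00451654] local deg 163.34450990521995 world deg 17.13555160244585
```

Emit:
apply_moves(series=[0,0,0,0,0,0.06,0,0,0,0,0,0.06,0,0,0,0,0,0.06,0,0,0,0,0,0.06,0,0,0,0,0,0.06])

```text
clock: 18.45
tcp_pos: [0.5194, 0.2196, 0.053]
eef_rot: [[-0.953, -0.304, 0.002], [-0.304, 0.953, 0.001], [-0.003, 0.0, -1.0]]
force: [-4.2, -0.1, 14.7]
grip_width: 0.0516
gripper_force: 92.7
```

```bash
python3 s.py w9 .098
```

```text
[0.51944211 0.21957416 0.05300145] 107.68675997214076 0.051550169431038254 [-4.2 -0.1 14.7] [-0.01  0.69 -0.11]
blue n 39131 x -0.02649999999999999 0.035000000000000066 y -0.02674999999999999 0.026000000000000058
stripe n 1464 local [-0.01508077  0.00369211] local deg 166.243299601909 world deg 31.443457626706483
```

Emit:
apply_moves(series=[0,0,0,0,0,0.06,0,0,0,0,0,0.06,0,0,0,0,0,0.06,0,0,0,0,0,0.06,0,0,0,0,0,0.02,0,0,0,0,0,0])

```text
clock: 19.1
tcp_pos: [0.5196, 0.2194, 0.0531]
eef_rot: [[-0.844, -0.537, 0.003], [-0.537, 0.844, 0.001], [-0.003, -0.001, -1.0]]
force: [-1.8, -0.7, 15.0]
grip_width: 0.0513
gripper_force: 92.9
```

```bash
python3 s.py w10 .098
```

```text
[0.5195513  0.21943809 0.05305659] 122.4856137814325 0.05130442197684428 [-1.8 -0.7 15. ] [-0.15  0.56 -0.03]
blue n 39090 x -0.02649999999999999 0.035000000000000066 y -0.02649999999999999 0.026000000000000058
stripe n 1467 local [-0.01498262  0.00378545] local deg 165.8206265676525 world deg 46.66511958347301
```

Emit:
apply_moves(series=[0,0,0.002,0,0,0,0,0,0.002,0,0,0,0,0,0.002,0,0,0,0,0,0,0,0,0])

```text
clock: 19.55
tcp_pos: [0.5185, 0.2191, 0.0575]
eef_rot: [[-0.844, -0.536, -0.0], [-0.536, 0.844, 0.0], [0.0, 0.0, -1.0]]
force: [0.3, 0.2, -0.1]
grip_width: 0.0515
gripper_force: 93.5
```

```bash
python3 s.py w11 .104
```

```text
[0.51846283 0.21906631 0.05746272] 122.44506407583548 0.05146873738567685 [ 0.3  0.2 -0.1] [-0.02 -0.    0.01]
blue n 37851 x -0.024999999999999988 0.035500000000000066 y -0.02624999999999999 0.025500000000000057
stripe n 2365 local [-0.01661195  0.00320391] local deg 169.0835224949493 world deg 43.361541659126146
```

Emit:
apply_moves(series=[0,0,0.003,0,0,0,0,0,0.004,0,0,0,0,0,0.004,0,0,0,0,0,0.004,0,0,0,0,0,0.002,0,0,0,0,0,0,0,0,0,0,0,0,0,0,0])

```text
clock: 20.3
tcp_pos: [0.5185, 0.219, 0.0744]
eef_rot: [[-0.844, -0.536, -0.0], [-0.536, 0.844, 0.0], [0.0, 0.0, -1.0]]
force: [-1.0, -0.9, -0.0]
grip_width: 0.0516
gripper_force: 93.5
```

```bash
python3 s.py w12 .120
python3 - <<'E'
from h import *
a=cv2.imread('pics/scene0.png'); s=snap('scene','scene12'); b=s['image']
t=snap('top','top12')['image']; t0=cv2.imread('pics/top0.png')
# did the phone case, glass panel, holder and jar regions change?  (scene regions)
for n,i,j,r in [('case top',t0,t,(100,215,40,62)),('glass top',t0,t,(225,192,58,31)),('case sc',a,b,(250,128,60,32)),('glass sc',a,b,(195,192,70,46)),('holder sc',a,b,(288,170,60,26)),('tray sc',a,b,(250,220,64,44))]:
    x,y,w,h=r; d=cv2.absdiff(i[y:y+h,x:x+w],j[y:y+h,x:x+w]).max(2); print(n,(d>40).sum(),d.mean())
# blue cap / white jar bounds in the scene view
for n,i in (('before',a),('now',b)):
    h=cv2.cvtColor(i,cv2.COLOR_BGR2HSV)[140:200,290:350]
    m=cv2.inRange(h,(100,120,40),(125,255,255))>0; y,x=np.where(m); print(n,'blue',len(x),x.min()+290,x.max()+290,y.min()+140,y.max()+140)
C=[.5185,.219]
for z in (.074,.090,.093,.096,.098,.120): print(z,proj('scene12',C+[z]).round(1))
E
```

```text
[0.5184713  0.21901686 0.07439925] 122.43695059612259 0.05155557520493747 [-1.  -0.9 -0. ] [-0.01  0.04  0.04]
blue n 38119 x -0.02599999999999999 0.035000000000000066 y -0.02649999999999999 0.025750000000000058
stripe n 1655 local [-0.01538218  0.00444547] local deg 163.880638612793 world deg 48.55631198847198
case top 788 48.325403225806454
glass top 0 15.877085650723025
case sc 25 7.115625
glass sc 0 6.484472049689441
holder sc 0 5.899358974358974
tray sc 149 10.779829545454545
before blue 280 309 328 147 164
now blue 120 310 329 140 155
0.074 [318.  159.4]
0.09 [318.5 154.1]
0.093 [318.5 153.1]
0.096 [318.6 152. ]
0.098 [318.7 151.4]
0.12 [319.4 143.8]
```

Run:
```python
from h import *
a=cv2.imread('pics/scene0.png');b=cv2.imread('pics/scene12.png')
for y in range(140,180,2): print(y,a[y,318],b[y,318])
d=cv2.absdiff(a,b)[128:160,250:310].max(2)>40; y,x=np.where(d); print(x.min()+250,x.max()+250,y.min()+128,y.max()+128)
```

```text
140 [138 144 145] [35 37 38]
142 [142 150 149] [40 38 38]
144 [143 152 154] [34 35 35]
146 [138 128 124] [37 33 36]
148 [124  58  32] [29 29 32]
150 [128  57  34] [19 22 22]
152 [124  55  30] [27 26 31]
154 [129  58  33] [25 23 21]
156 [110  51  26] [25 22 21]
158 [68 35 21] [13 19 14]
160 [54 25  8] [69 72 74]
162 [53 17  7] [87 91 94]
164 [60 37 29] [83 88 88]
166 [78 79 82] [81 83 87]
168 [129 123 128] [127 122 122]
170 [129 121 123] [129 125 126]
172 [98 94 99] [107 103 105]
174 [69 67 73] [77 78 83]
176 [72 70 72] [68 64 67]
178 [78 72 73] [74 72 71]
308 309 143 159
```

```bash
python3 -c "
from bench import manip
print(manip.sign_off())"
```

```text
the job is handed in; nothing more can be done
None
```

The job is handed in at about 20 s: bracket and pry tool are in their tray compartments, and the unscrewed cap is held level about 3 mm above the open jar. The jar is still seated, the glass panel is unmoved, and the phone case was not approached, though the arm hid it in the last top view.

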